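# Close a clamshell contact jig on a board, pin it and hold it shut

### The job

Lay the joystick board that lies on the bench (not those in the black tray) in the nest of the open contact jig, its round black stick end towards the hinge, and press it down on the sprung bed so that it goes down level. Then swing the blue lid shut onto it and push the red-headed pin from its stand down through the lid's hole into the hole of the base. The sprung bed holds the lid slightly ajar, so finish by pressing lid or pin down until the lid is fully shut, and end the program still holding it pressed like that; leave the other things on the bench where they are.

Things in the scene. Friction and masses are not known exactly. Their poses are not given: they have to be found in the camera images.
- contact_jig: fixed clamshell jig, black base plate 170 x 112 x 12 mm. Origin on the bench under the nest centre; +x points to the lid's hinge, to the robot's right (world -y) give or take 20 degrees; z up. Aluminium hinge cheeks at x = +70, y = +-45 reach z = 46. At the other end an aluminium block 28 x 50 mm, top at z = 34, has the pin hole. The board lies in the nest with its long side along the jig's x
- nest_center (a point): top centre of the sprung platen when up (22 mm over the bench); the board's underside centre belongs here. Grey guides leave 2 mm play each side of the board up to z = 25 and flare out 4 mm to z = 31: end guides at |x| = 36 to 43, |y| < 13; side guides at |x| = 25 to 35, |y| = 23 to 30. For |x| < 25 the long sides are open for fingers, down to the base plate at z = 12
- jig_platen (a joint): green sprung platen (66 x 26 mm) under the board, m it is pressed down: 0 up, 0.005 at its stop; about 2.5 N to start, 6.5 N at the stop, springs back when let go
- base_hole (a point): centre of the mouth of the pin hole in the base, at jig x = -58, z = 34; hole 11 mm wide, 22 mm deep, vertical
- lid_hinge (a point): centre of the lid's hinge axis (along the jig's y), at jig x = +70, z = 38 mm. The lid is a plate 150 x 76 x 8 mm with two windows, its mid-plane on the hinge axis; shut, its top is at z = 42. A bar under it presses the bare strip between the board's two raised parts, so it cannot shut on a board laid the wrong way round
- jig_lid (a joint): angle of the blue lid, rad: 0 shut and level, 1.57 upright, 1.95 leaning back at its stop; starts leaning back. Stays by friction when open; once below about 1.0 it falls shut slowly by itself (2 s) and rests on the board, ajar at about 0.06. 3 to 4 N down near its hole shuts it fully
- lid_edge (a point): middle of the lid's free edge (8 mm thick), 144 mm from the hinge axis; it stands about 170 mm over the bench when the lid is open
- lid_hole (a point): centre of the 11 mm pin hole in the lid's upper face (the face away from the board), 128 mm from the hinge; over base_hole when shut
- board: tan joystick board 42 x 68 mm, plate 6 mm thick with a round black stick (24 mm wide, centred at y = +14, to z = 10) and a flat silver part at y = -32 to -15 (to z = 9). Origin at the centre of the underside, long side along y. Starts flat on the bench left of the tray rack. Grip it across its 42 mm width near its middle. When rightly laid in the nest its +y points along the jig's +x
- board_stick (a point): top centre of the board's round black stick
- pin: pin, 30 to 50 g: steel shank 8 mm thick, 28 mm long with a tapered tip, steel collar 18 mm wide and 4 mm high, red round grip 16 mm wide and 24 mm high on top. Origin at the centre of the collar's underside, z up along the pin. Starts upright in its stand, collar on the stand
- pin_tip (a point): lower end of the pin's shank, 28 mm under the pin's origin
- pin_top (a point): top centre of the red grip, 28 mm over the pin's origin
- pin_stand: fixed grey block 44 x 44 x 34 mm on a black foot 60 x 60 mm, at the left of the bench, with an 11 mm hole from the top in which the pin stands. Origin under its centre on the bench. Between it and the jig a fixed black tray of boards stands tilted on a rack, near x = 390 to 640, y = -60 to 200 mm in the room, up to about 170 mm high: carry things over it
- stick_unit_1: bystander, leave alone (sizes in mm): loose joystick unit (black round top on a metal cage, 33 x 37 x 16)
- stick_unit_3: bystander, leave alone (sizes in mm): another loose joystick unit, 33 x 37 x 16
- carrier_frame_2: bystander, leave alone (sizes in mm): loose tan empty carrier frame, 48 x 72 x 10
- torque_driver: bystander, leave alone (sizes in mm): screwdriver with a thick ochre handle, 158 long
- loupe: bystander, leave alone (sizes in mm): black eye loupe, 36 wide and high
- pen_1: bystander, leave alone (sizes in mm): red and white marker pen, 135 long
Things that resemble listed ones, but are neither listed nor needed, are in the scene too. Leave any green look-alike of the board alone.

How it is judged:
By the outcome, as a careful person would: the job done as asked, in the order asked, and still so for the second after the job is handed in, while the arm keeps its last pose, push and grip.
It also fails if it takes over 72 s, if anything falls off the work surface, if the arm or the gripper's body presses on something with over 40 N, if the wrist force passes 120 N, or if a joint passes its speed limit or range.

### The arm

A 6-joint arm with a two-finger parallel gripper is mounted at the origin on a cart in front of the work surface, level with it; the furniture and walls round the work are solid. World frame = base frame: x ahead of the robot, y to its left, z up, the work surface at z = 0. Lengths are in m, angles in degrees, forces in N, time in s.
With the tool pointing down it reaches from about 0.35 to 0.875 m from the base axis. Payload 4.2 kg.
Tool frame: the origin (TCP) lies midway between the tips of the shut fingers; the grasp point (between the pads) lies 19 mm behind it; z points along the fingers, y is the direction in which the jaws open and shut (so a half turn about z gives the same grasp; the last joint's range is limited). The gripper opens to 87 mm and grips with 3 to 60 N. Pads are 19 mm wide; open, the fingers measure 117 mm over their backs; the gripper's body (75 mm by 190 mm) begins 51 mm behind the grasp point.
Start: joints at [14.817, 22.042, 0.453, 0, -68.411, -14.817], TCP at [0.625, 0, 0.223] pointing down, gripper open.
Joint ranges: [-179.83, 179.83], [-69.29, 118.12], [-61.27, 80.66], [-181.25, 117.63], [-171.15, -9.14], [-177.46, 177.46]. Speed limits (degrees/s): [159.86, 159.86, 180, 180, 180, 180].

### API

Orientations are given as a 3x3 rotation matrix whose columns are the frame's x, y, z axes.
In Python, from station import r gives the robot as it stands.
- The arm moves only by the tool carry_out, never from a script. Its argument "steps" is a list of rows, each a list of 2 entries, a list of its own where there are three numbers: the shift along the tool's x, y, z in cm, then the turn about the tool's z in degrees. In form: [[[x, y, z], twist], ...]. A call has 1 to 20 rows; each row is the pose to reach, as a shift and turn from the pose measured when the call began, along the tool's axes at that moment; what a row does not reach only later rows make up. A row lasts 1/10 s, in which the tool goes at most 50 mm and 8.59 degrees, less where a joint would pass 70% of its speed; a pose out of reach is approached as far as the arm can. A call with a gripper value outside its range is refused whole. "gripper" is the gripper's target within -1 to 1 (fully open at 1, half-way at 0, shut at -1), set as the call begins (left out, the last holds). The fingers move at their own pace and stop on an object; the grip force is fixed at half the most. Time passes only in rows, so rows that repeat a pose let the fingers close. It gives the time, the measured TCP pose, the force and the opening at its end, in the units of the state.
- r.sense(): the state, without advancing time (a new reading comes with each control period).
- r.capture(name): name is "scene" or "side" or "wrist"; returns the picture (400x640x3 uint8, red, green, blue); there is no depth.
- r.calibration(name): a dict with "camera_matrix" (3x3 intrinsics, pixels), "world_from_camera" (4x4, takes a point from camera to world coordinates). Camera axes: x right, y up, looking along -z (the intrinsics and any distortion apply to the point x, -y, -z); pixel columns grow to the right and rows downward; lengths in m; the calibration is good to about 2 mm. A picture is of the moment at which its call begins: read the wrist's pose just before it. calibration takes no time and is no camera call; for the wrist camera it gives the pose at the moment of the call.
- r.finish_job(): hands the job in, once; it reports no verdict.
Trained networks look in the newest picture that a camera, given by its name, has taken for a name from the list of things; names that differ only in an ending like _2 or _b are one class to them, and where a whole thing is asked for, a point or a joint stands for the part that bears it (a point fixed in the world has none). Each returns a list of dicts, best first, with "confidence" (0 to 1); they miss things now and then, are a little off and sometimes report something else, mostly with a low value. They report only what shows in the picture. A call takes as long as a camera call. They do not tell look-alikes from the thing itself.
- r.cut_out(camera, target): "pixels" (400x640 bool, what is visible of it).
- r.place_of(camera, target): "centre" ([x, y, z] in m, in world coordinates, good to about 4 mm: a listed point, or the origin of a listed thing).
The state is a dict: "time_s": time; "joints": joint angles; "joint_velocities": joint speeds; "effort": joint torques, N m; "tcp_pos": TCP position; "ee_rot": TCP orientation; "wrist_force": force on the tool from outside, world axes, zero at the start; "moment": the same for the moment, N m; "gripper_width": opening from 0.0 (shut) to 1.0 (fully open).
Only numpy, scipy, OpenCV 4.12 (cv2) and the standard library are available. Lean on these libraries where they do the work, as an engineer would, in place of code of your own. Each camera call takes 0.05 s, during which the arm holds its last target. There are 200 camera calls.

## Working session

There is one attempt and no reset: what is moved stays moved. The work goes in short steps, Python scripts to look and compute and a tool call to move; the robot and the scene stay as the last step left them, time stands still between calls to the robot, and variables do not carry over. Pictures are saved under pics/ and viewed, about 8 in all and at most 12, crops included, and the job is handed in when it is done.

Besides the shell and the picture viewer there is one more tool, called after ">>>" as name(argument=value, ...) on one line, values as JSON. carry_out: Moves the arm, as the interface text tells. Its arguments: {"type":"object","properties":{"steps":{"type":"array","items":{"type":"array"}},"gripper":{"type":"number"}},"required":["steps"]}

```bash
mkdir -p pics; ls
cat > h.py <<'E'
import numpy as np, cv2
from station import r
np.set_printoptions(precision=4,suppress=True)
def save(cam,name):
    im=r.capture(cam); cv2.imwrite('pics/'+name,im[...,::-1]); return im
def proj(cam,p):
    c=r.calibration(cam); K=np.array(c['camera_matrix']); T=np.linalg.inv(np.array(c['world_from_camera']))
    q=T[:3,:3]@np.array(p)+T[:3,3]; q=np.array([q[0],-q[1],-q[2]]); u=K@q; return u[:2]/u[2]
def ray(cam,uv,z):
    c=r.calibration(cam); K=np.array(c['camera_matrix']); T=np.array(c['world_from_camera'])
    d=np.linalg.inv(K)@np.array([uv[0],uv[1],1.]); d=T[:3,:3]@np.array([d[0],-d[1],-d[2]]); o=T[:3,3]
    return o+d*(z-o[2])/d[2]
def find(cam,names):
    for n in names:
        for d in r.place_of(cam,n)[:3]:
            print(cam,n,round(d['confidence'],2),np.array(d['centre']),'px',proj(cam,d['centre']).round())
E
python3 - <<'E'
from h import *
s=r.sense(); print(s['time_s'],s['tcp_pos'],s['ee_rot'],s['gripper_width'])
for c in ('scene','side'):
    save(c,c+'0.png')
    find(c,['contact_jig','nest_center','base_hole','lid_hinge','lid_edge','lid_hole','board','board_stick','pin','pin_top','pin_stand'])
print(r.sense()['time_s'])
E
```

```text
pics
0.0 [0.6244 0.     0.2214] [[-0.0002 -1.     -0.0022]
 [-1.      0.0002 -0.0001]
 [ 0.0001  0.0022 -1.    ]] 0.9968216479858398
scene contact_jig 0.68 [ 0.4693 -0.2188  0.    ] px [385. 192.]
scene contact_jig 0.57 [0.434  0.2131 0.0083] px [303. 281.]
scene nest_center 0.69 [ 0.4678 -0.2187  0.0268] px [387. 187.]
scene nest_center 0.54 [ 0.5969 -0.3901  0.0011] px [386. 149.]
scene base_hole 0.66 [ 0.4515 -0.1642  0.037 ] px [381. 197.]
scene lid_hinge 0.71 [ 0.4842 -0.2897  0.0414] px [396. 171.]
scene lid_edge 0.68 [ 0.4982 -0.3296  0.1757] px [407. 133.]
scene lid_hole 0.76 [ 0.497  -0.326   0.1592] px [406. 138.]
scene board 0.56 [0.675  0.0615 0.0005] px [284. 206.]
scene board_stick 0.73 [0.4314 0.2143 0.0085] px [303. 282.]
scene board_stick 0.62 [0.6668 0.0765 0.0081] px [282. 208.]
scene pin 0.48 [0.4641 0.3817 0.0305] px [248. 312.]
scene pin 0.43 [0.4384 0.2252 0.0009] px [299. 284.]
scene pin_top 0.62 [0.4663 0.3789 0.0642] px [247. 306.]
scene pin_stand 0.83 [0.4697 0.3861 0.0018] px [247. 316.]
side contact_jig 0.6 [0.4696 0.3808 0.0048] px [290. 149.]
side conta
[... 466 characters left out ...]
5. 265.]
side lid_hole 0.3 [ 0.6758  0.3664 -0.0002] px [345. 149.]
side board 0.72 [ 0.6741  0.067  -0.0036] px [359. 201.]
side board 0.51 [ 0.4352  0.2249 -0.0007] px [283. 176.]
side board_stick 0.76 [0.6636 0.0751 0.012 ] px [355. 196.]
side board_stick 0.56 [0.435  0.2139 0.0054] px [283. 176.]
side board_stick 0.37 [0.658  0.4478 0.0012] px [337. 138.]
side pin 0.4 [0.4646 0.3807 0.0319] px [288. 143.]
side pin 0.36 [0.6555 0.4492 0.0036] px [337. 137.]
side pin_top 0.58 [0.4652 0.3806 0.0597] px [288. 137.]
side pin_stand 0.76 [0.4621 0.3824 0.0035] px [288. 149.]
side pin_stand 0.5 [ 0.4645 -0.2158  0.0019] px [300. 273.]
side pin_stand 0.45 [0.439  0.225  0.0008] px [284. 175.]
1.2
```

Run:
```python
import cv2,numpy as np
a=cv2.imread('pics/scene0.png');b=cv2.imread('pics/side0.png')
m=np.vstack([cv2.resize(a[110:350,200:440],None,fx=2.2,fy=2.2)[:, :],])
n=cv2.resize(b[110:310,240:400],None,fx=2.2,fy=2.2)
c=np.zeros((max(m.shape[0],n.shape[0]),m.shape[1]+n.shape[1],3),np.uint8);c[:m.shape[0],:m.shape[1]]=m;c[:n.shape[0],m.shape[1]:]=n
c=cv2.resize(c,(800,int(c.shape[0]*800/c.shape[1])));print(c.shape);cv2.imwrite('pics/a.png',c[:600])
```

```text
(480, 800, 3)
```

View pics/a.png

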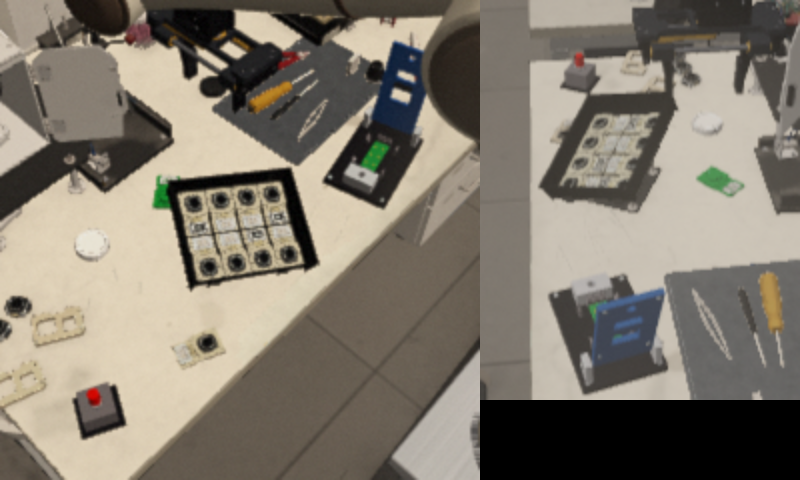

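The real board lies at about (0.435, 0.222), stick to the upper right (crop pixel 206,342). The one beside the tray (165,192) is the green look-alike. The jig (375,165) is open, and the pin is in its stand (93,397). I'll move above the board.

>>> carry_out(steps=[[[-5,4,0],0],[[-10,8,0],0],[[-15,12.5,0],0],[[-19,16,0],0],[[-22.2,18.8,0],0],[[-22.2,18.8,0],0],[[-22.2,18.8,0],0],[[-22.2,18.8,0],0],[[-22.2,18.8,0],0],[[-22.2,18.8,0],0]], gripper=1)

```text
time_s: 2.2
tcp_pos: [0.4376, 0.2212, 0.2224]
ee_rot: [[-0.002, -1.0, -0.0], [-1.0, 0.002, -0.0], [0.0, 0.0, -1.0]]
wrist_force: [0.4, -0.7, -0.1]
gripper_width: 0.996
```

Run:
```python
from h import *
s=r.sense(); print(s['time_s'],s['tcp_pos'],s['ee_rot'],s['wrist_force'])
save('wrist','w1.png'); find('wrist',['board','board_stick'])
m=r.cut_out('wrist','board')
for d in m[:2]:
    p=d['pixels'].astype('uint8'); c=max(cv2.findContours(p,0,1)[0],key=cv2.contourArea)
    b=cv2.boxPoints(cv2.minAreaRect(c)); print(d['confidence'],b.round(),[ray('wrist',q,0.006)[:2] for q in b])
```

```text
2.2 [0.4376 0.2212 0.2224] [[-0.0019 -1.     -0.0002]
 [-1.      0.0019 -0.0003]
 [ 0.0003  0.0002 -1.    ]] [ 0.3517 -0.7132 -0.1257]
wrist board 0.7 [ 0.6754  0.0685 -0.0023] px [130.  58.]
wrist board 0.58 [ 0.4367  0.2281 -0.0028] px [320. 182.]
wrist board_stick 0.62 [0.4351 0.2095 0.0085] px [321. 170.]
wrist board_stick 0.57 [0.6676 0.074  0.0111] px [130.  61.]
0.82 [[ 90.  44.]
 [112.  20.]
 [143.  50.]
 [121.  73.]] [array([0.7148, 0.0543]), array([0.6827, 0.0297]), array([0.6517, 0.061 ]), array([0.6841, 0.0869])]
0.69 [[295. 197.]
 [314. 153.]
 [343. 165.]
 [324. 209.]] [array([0.4709, 0.2481]), array([0.4441, 0.1861]), array([0.4046, 0.2027]), array([0.4299, 0.2664])]
```

View pics/w1.png

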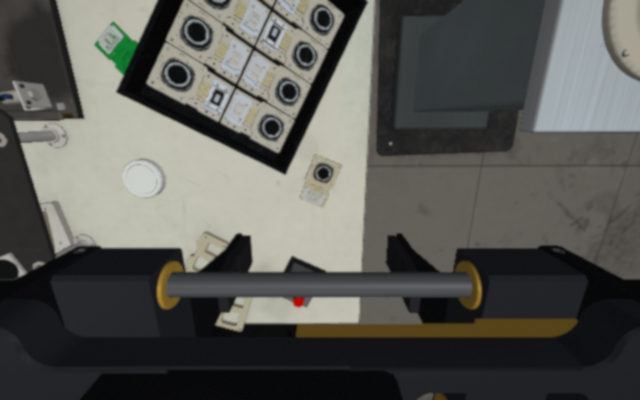

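Run:
```python
from h import *
from scipy.optimize import least_squares
for a,b in (((295,252),(285,172)),((290,202),(118,92)),((357,242),(366,0))):
    f=lambda p:np.r_[proj('scene',p)-a,proj('wrist',p)-b]
    s=least_squares(f,[.5,.2,.03]); print(s.x,s.fun)
a=cv2.imread('pics/w1.png');cv2.imwrite('pics/b.png',cv2.resize(a[120:260,230:400],None,fx=4,fy=4,interpolation=2))
```

```text
[0.4737 0.1953 0.0969] [ 1.0311  0.3208 -0.3496  0.2249]
[0.5762 0.1235 0.1783] [-2.3658 -3.5534  0.8847 -0.1148]
[0.3896 0.0263 0.0536] [ 1.439  -0.8814 -0.2037  0.4298]
```

View pics/b.png

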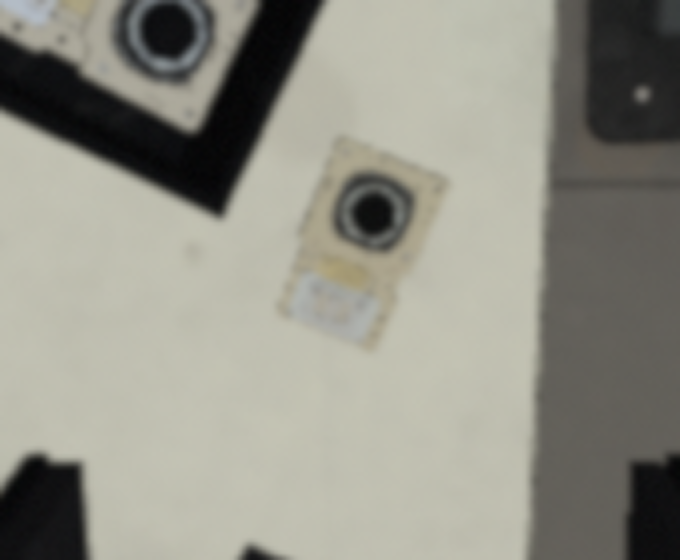

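The zoom confirms the board's stick end points up in the image (373,212) and the silver end down (330,305). The tray corner (285,172 in the full picture) is about 97 mm high and close to the board. The gripper body would hit it over the board's middle, so I'll grip near the silver end, shift the board clear, then regrip.

>>> carry_out(steps=[[[-2.4,-0.7,0],8],[[-2.4,-0.7,0],16],[[-2.4,-0.7,4],22],[[-2.4,-0.7,9],22],[[-2.4,-0.7,13.5],22],[[-2.4,-0.7,17],22],[[-2.4,-0.7,19],22],[[-2.4,-0.7,20.5],22],[[-2.4,-0.7,21.3],22],[[-2.4,-0.7,21.9],22],[[-2.4,-0.7,21.9],22],[[-2.4,-0.7,21.9],22]])

```text
time_s: 3.6
tcp_pos: [0.4453, 0.2462, 0.004]
ee_rot: [[-0.376, -0.927, 0.002], [-0.927, 0.376, 0.002], [-0.002, -0.001, -1.0]]
wrist_force: [2.1, 3.0, -0.3]
gripper_width: 1.002
```

>>> carry_out(steps=[[[0,0,0],0],[[0,0,0],0],[[0,0,0],0],[[0,0,0],0],[[0,0,0],0],[[0,0,0],0],[[0,0,0],0],[[0,0,0],0]], gripper=-1)

```text
time_s: 4.4
tcp_pos: [0.4447, 0.2456, 0.0038]
ee_rot: [[-0.376, -0.926, 0.0], [-0.926, 0.376, 0.001], [-0.001, -0.0, -1.0]]
wrist_force: [0.2, -0.0, 0.7]
gripper_width: 0.465
```

>>> carry_out(steps=[[[0,0,-0.3],0],[[-1,0,-0.3],0],[[-2,0,-0.3],0],[[-3,0,-0.3],0],[[-4,0,-0.3],0],[[-4.5,0,-0.3],0],[[-4.5,0,-0.1],0],[[-4.5,0,0],0],[[-4.5,0,0],0]])

```text
time_s: 5.3
tcp_pos: [0.4614, 0.2872, 0.0038]
ee_rot: [[-0.376, -0.926, 0.0], [-0.926, 0.376, 0.001], [-0.001, 0.0, -1.0]]
wrist_force: [0.0, 0.9, -0.3]
gripper_width: 0.463
```

>>> carry_out(steps=[[[0,0,0],0],[[0,0,0],0],[[0,0,0],0],[[0,0,-0.5],0],[[0.4,0,-1],0],[[0.8,0,-0.6],0],[[1.3,0,0],0],[[1.3,0,0],0],[[1.3,0,0],0]], gripper=0.3)

```text
time_s: 6.2
tcp_pos: [0.4563, 0.2747, 0.0034]
ee_rot: [[-0.376, -0.926, -0.0], [-0.926, 0.376, -0.0], [0.0, 0.0, -1.0]]
wrist_force: [0.2, 0.1, 0.6]
gripper_width: 0.65
```

>>> carry_out(steps=[[[0,0,0],0],[[0,0,0],0],[[0,0,0],0],[[0,0,0],0],[[0,0,0],0],[[0,0,0],0]], gripper=-1)

```text
time_s: 6.8
tcp_pos: [0.4563, 0.2747, 0.0034]
ee_rot: [[-0.376, -0.926, -0.0], [-0.926, 0.376, -0.0], [0.0, 0.0, -1.0]]
wrist_force: [-0.2, -0.4, 0.4]
gripper_width: 0.469
```

Run:
```python
from h import *
save('wrist','w2.png'); find('wrist',['board','board_stick']); s=r.sense(); print(s['tcp_pos'])
im=cv2.imread('pics/w2.png'); cv2.imwrite('pics/c.png',im)
```

```text
wrist board_stick 0.97 [0.4494 0.252  0.0059] px [316. 215.]
[0.4563 0.2747 0.0034]
```

View pics/w2.png

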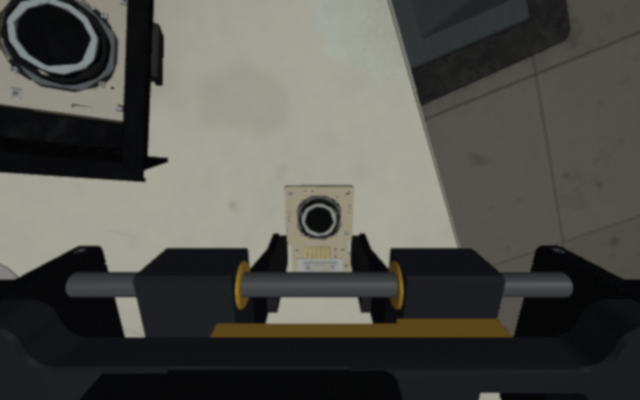

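The board is gripped squarely across its width, with the stick at (319,218) ahead of the fingers and the far edge at row 185.

Run:
```python
from h import *
s=r.sense(); R=np.array(s['ee_rot']);t=np.array(s['tcp_pos'])
for uv,z in (((319,218),.010),((320,185),.006),((286,186),.006),((353,186),.006)):
    print((R.T@(ray('wrist',uv,z)-t)*1000).round(1))
```

```text
[23.2 -0.4 -6.6]
[42.4  0.2 -2.6]
[ 41.8 -19.9  -2.6]
[41.8 19.6 -2.6]
```

>>> carry_out(steps=[[[0,0,-2],0],[[0,0,-5],0],[[0,0,-9],0],[[0,0,-14],0],[[0,0,-19],0],[[0,0,-24],-3],[[4,-1.5,-24],-8],[[8,-3,-24],-12],[[12,-4.6,-24],-16],[[16,-6.2,-24],-20],[[20,-7.8,-24],-24],[[24,-9.3,-24],-28],[[28,-10.9,-24],-32],[[32,-12.4,-24],-36],[[36,-14,-24],-37],[[38.5,-15,-24],-37],[[39.9,-15.5,-23],-37],[[39.9,-15.5,-22],-37],[[39.9,-15.5,-22],-37],[[39.9,-15.5,-22],-37]])

```text
time_s: 8.95
tcp_pos: [0.4497, -0.1527, 0.2234]
ee_rot: [[0.258, -0.966, -0.001], [-0.966, -0.258, -0.0], [0.0, 0.001, -1.0]]
wrist_force: [-0.4, 0.2, 0.3]
gripper_width: 0.466
```

Run:
```python
from h import *
s=r.sense(); print(s['time_s'],s['tcp_pos'],s['ee_rot'],s['gripper_width'])
save('wrist','w3.png'); find('wrist',['nest_center','base_hole','lid_hinge','lid_edge','lid_hole','board','board_stick'])
```

```text
8.95 [ 0.4497 -0.1527  0.2234] [[ 0.2578 -0.9662 -0.001 ]
 [-0.9662 -0.2578 -0.0003]
 [ 0.      0.001  -1.    ]] 0.46615652107411404
wrist base_hole 0.72 [ 0.4563 -0.1619  0.0343] px [316. 175.]
wrist lid_hinge 0.65 [ 0.481  -0.289   0.0408] px [324.  63.]
wrist lid_edge 0.37 [ 0.4561 -0.163   0.033 ] px [317. 174.]
wrist lid_hole 0.22 [ 0.4494 -0.1566  0.2175] px [322. 240.]
wrist board 0.9 [ 0.4519 -0.1585  0.2152] px [319. 235.]
wrist board 0.55 [ 0.6757  0.0703 -0.0019] px [145. 275.]
wrist board_stick 0.84 [0.6681 0.0749 0.0101] px [145. 283.]
wrist board_stick 0.61 [ 0.4587 -0.1743  0.2269] px [315. 217.]
```

View pics/w3.png

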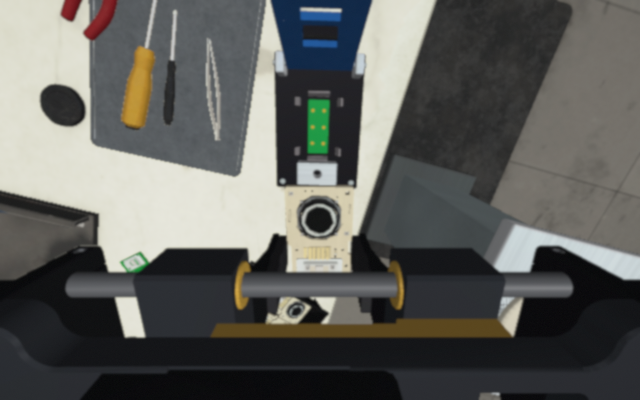

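The jig lies in line with the tool. The base hole is at (318,174), the green platen spans rows 98–154 at column 318, and the guides sit at (298,101), (341,101), (297,146) and (344,146).

```bash
python3 - <<'E'
from h import *
for n,uv,z in (('hole',(318,174),.034),('plat top',(319,98),.022),('plat bot',(318,154),.022),('plat ctr',(318.5,126),.022),('gL far',(298,101),.031),('gR far',(341,101),.031),('gL near',(297,146),.031),('gR near',(344,146),.031),('corn L',(277,186),.012),('corn R',(356,186),.012)):
    print(n,ray('wrist',uv,z)[:2].round(4))
E
python3 - <<'E'
import cv2
a=cv2.imread('pics/w3.png');cv2.imwrite('pics/d.png',cv2.resize(a[40:200,250:390],None,fx=3.6,fy=3.6,interpolation=2))
E
```

```text
hole [ 0.4543 -0.1639]
plat top [ 0.4768 -0.2535]
plat bot [ 0.4605 -0.1871]
plat ctr [ 0.4689 -0.2213]
gL far [ 0.5002 -0.2432]
gR far [ 0.4503 -0.2565]
gL near [ 0.4889 -0.1911]
gR near [ 0.4317 -0.2063]
corn L [ 0.5037 -0.1289]
corn R [ 0.398 -0.157]
```

View pics/d.png

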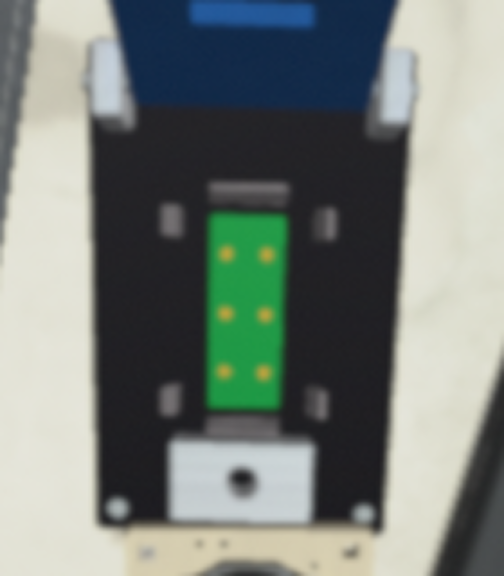

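>>> carry_out(steps=[[[3,-0.1,0],0],[[6.15,-0.1,0],0],[[6.15,-0.1,4],0],[[6.15,-0.1,9],0],[[6.15,-0.1,13],0],[[6.15,-0.1,16],0],[[6.15,-0.1,17.5],0],[[6.15,-0.1,18.3],0],[[6.15,-0.1,18.8],0],[[6.15,-0.1,18.8],0],[[6.15,-0.1,18.8],0]])

```text
time_s: 10.45
tcp_pos: [0.4676, -0.2123, 0.0366]
ee_rot: [[0.258, -0.966, 0.002], [-0.966, -0.258, -0.001], [0.001, -0.002, -1.0]]
wrist_force: [-0.9, 0.2, -0.4]
gripper_width: 0.461
```

>>> carry_out(steps=[[[0,0,0.2],0],[[0,0,0.4],0],[[0,0,0.6],0],[[0,0,0.8],0],[[0,0,0.95],0],[[0,0,0.95],0],[[0,0,0.95],0]])

```text
time_s: 11.15
tcp_pos: [0.4675, -0.2123, 0.0271]
ee_rot: [[0.258, -0.966, 0.002], [-0.966, -0.258, -0.001], [0.001, -0.002, -1.0]]
wrist_force: [-0.8, 0.1, -0.2]
gripper_width: 0.465
```

>>> carry_out(steps=[[[0,0,0.1],0],[[0,0,0.2],0],[[0,0,0.3],0],[[0,0,0.4],0],[[0,0,0.4],0]])

```text
time_s: 11.65
tcp_pos: [0.4676, -0.2123, 0.0233]
ee_rot: [[0.258, -0.966, 0.002], [-0.966, -0.258, -0.001], [0.001, -0.002, -1.0]]
wrist_force: [-1.3, 1.1, 3.4]
gripper_width: 0.468
```

Run:
```python
from h import *
save('wrist','w4.png');save('side','s4.png'); find('side',['board','board_stick','nest_center','lid_edge','lid_hole'])
find('wrist',['board','board_stick'])
s=r.sense();print(s['tcp_pos'],s['wrist_force'],s['moment'])
a=cv2.imread('pics/w4.png')[60:400,170:470];b=cv2.resize(cv2.imread('pics/s4.png')[220:310,250:350],None,fx=3.7,fy=3.7)
c=np.zeros((340,670,3),'uint8');c[:,:300]=a;c[:333,300:670]=b;cv2.imwrite('pics/e.png',c)
```

```text
side board 0.66 [ 0.674   0.0658 -0.0005] px [359. 200.]
side board 0.38 [ 0.4685 -0.2216  0.0184] px [302. 270.]
side board_stick 0.5 [ 0.4762 -0.2312  0.0276] px [305. 271.]
side board_stick 0.48 [0.6646 0.0758 0.0091] px [356. 196.]
side nest_center 0.97 [ 0.4684 -0.2208  0.0222] px [301. 269.]
side lid_edge 0.73 [ 0.4942 -0.324   0.1736] px [315. 259.]
side lid_hole 0.72 [ 0.4939 -0.3249  0.1572] px [315. 264.]
side lid_hole 0.39 [ 0.5682 -0.4884  0.0008] px [357. 367.]
wrist board 0.56 [ 0.4697 -0.2185  0.0142] px [319. 234.]
wrist board_stick 0.57 [ 0.4746 -0.2332  0.0258] px [318. 218.]
wrist board_stick 0.46 [ 0.484  -0.2864  0.038 ] px [327. 128.]
[ 0.4676 -0.2123  0.0231] [-0.4512 -0.2219  3.1702] [0.1132 0.2743 0.0752]
```

View pics/e.png

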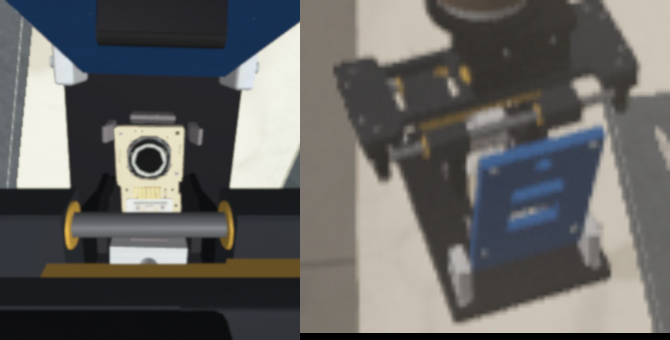

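The board sits squarely between the guides with its stick towards the hinge (150,158), already pressing the bed at about 3.3 N. I'll press on, then release.

>>> carry_out(steps=[[[0,0,0.1],0],[[0,0,0.2],0],[[0,0,0.3],0],[[0,0,0.36],0],[[0,0,0.36],0],[[0,0,0.36],0]])

```text
time_s: 12.7
tcp_pos: [0.4676, -0.2123, 0.0202]
ee_rot: [[0.258, -0.966, 0.002], [-0.966, -0.258, -0.001], [0.001, -0.002, -1.0]]
wrist_force: [-2.4, 2.0, 10.7]
gripper_width: 0.467
```

>>> carry_out(steps=[[[0,0,-0.1],0],[[0,0,-0.2],0],[[0,0,-0.3],0],[[0,0,-0.4],0],[[0,0,-0.45],0],[[0,0,-0.45],0]])

```text
time_s: 13.3
tcp_pos: [0.4676, -0.2123, 0.0246]
ee_rot: [[0.258, -0.966, 0.002], [-0.966, -0.258, -0.001], [0.001, -0.002, -1.0]]
wrist_force: [-0.1, 0.5, 3.4]
gripper_width: 0.464
```

>>> carry_out(steps=[[[0,0,0],0],[[0,0,0],0],[[0,0,0],0],[[0,0,0],0],[[0,0,-0.5],0],[[0,0,-1.5],0],[[0,0,-4],0],[[-2,0,-8],0],[[-5,0,-13],0],[[-6,0,-18],0],[[-6,0,-20],0],[[-6,0,-20],0],[[-6,0,-20],0]], gripper=0.3)

```text
time_s: 14.6
tcp_pos: [0.4517, -0.154, 0.2257]
ee_rot: [[0.258, -0.966, 0.005], [-0.966, -0.258, -0.0], [0.002, -0.005, -1.0]]
wrist_force: [0.2, -0.1, -0.2]
gripper_width: 0.649
```

Run:
```python
from h import *
a=save('wrist','w5.png'); find('wrist',['board','board_stick','lid_edge','lid_hole'])
s=r.sense();print(s['time_s'],s['tcp_pos'],s['wrist_force'])
cv2.imwrite('pics/f.png',cv2.resize(a[0:220,230:410,::-1],None,fx=2.7,fy=2.7,interpolation=2))
```

```text
wrist board_stick 0.6 [ 0.4745 -0.2329  0.0298] px [317. 117.]
14.85 [ 0.4511 -0.1544  0.2233] [-0.8772 -0.0576  0.6275]
```

View pics/f.png

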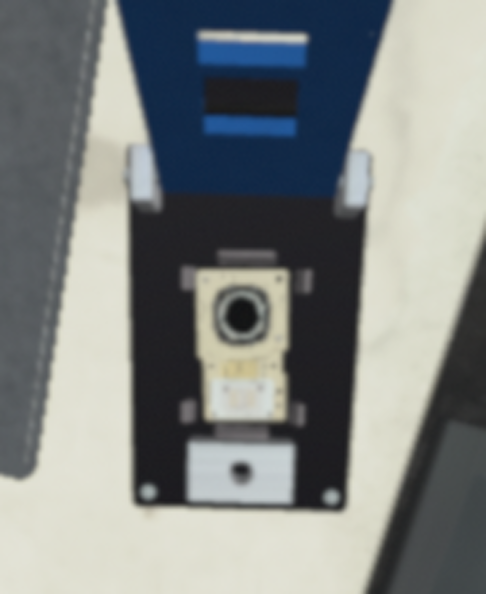

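The board is level and centred in the nest, with its stick (241,315) at the hinge end. Next I'll shut the gripper, go over and behind the lid, and swing it.

>>> carry_out(steps=[[[0,0,-4],0],[[2,0,-7],0],[[6,0,-7],0],[[10,0,-7],0],[[14,0,-7],0],[[18,0,-7],0],[[22,0,-7],0],[[23.4,0,-6],0],[[23.4,0,-2],0],[[23.4,0,2],0],[[23.4,0,5],0],[[23.4,0,7.8],0],[[23.4,0,7.8],0],[[23.4,0,7.8],0]], gripper=-1)

```text
time_s: 16.25
tcp_pos: [0.5113, -0.3805, 0.1451]
ee_rot: [[0.258, -0.966, -0.002], [-0.966, -0.258, -0.001], [0.0, 0.002, -1.0]]
wrist_force: [-0.5, 0.3, 1.1]
gripper_width: 0.005
```

>>> carry_out(steps=[[[-1.5,0,0],0],[[-3,0,0],0],[[-4,0,0],0],[[-5,0,0],0],[[-6,0,0],0],[[-7,0,0],0]])

```text
time_s: 16.85
tcp_pos: [0.4934, -0.3124, 0.1457]
ee_rot: [[0.258, -0.966, -0.001], [-0.966, -0.258, -0.001], [0.001, 0.001, -1.0]]
wrist_force: [-0.5, -0.6, 0.6]
gripper_width: 0.009
```

>>> carry_out(steps=[[[-1.2,0,0],0],[[-2.4,0,0],0],[[-3.6,0,0.2],0],[[-4.8,0,0.5],0],[[-6,0,0.8],0],[[-7,0,1.1],0],[[-8,0,1.4],0],[[-9,0,1.6],0],[[-9.5,0,1.6],0],[[-9.5,0,1.6],0]])

```text
time_s: 17.85
tcp_pos: [0.4687, -0.2201, 0.1297]
ee_rot: [[0.259, -0.966, -0.001], [-0.966, -0.259, -0.001], [0.001, 0.001, -1.0]]
wrist_force: [0.2, -1.2, 0.9]
gripper_width: -0.001
```

Run:
```python
from h import *
a=save('side','s6.png'); find('side',['lid_edge','lid_hole'])
b=save('scene','c6.png'); find('scene',['lid_edge','lid_hole'])
s=r.sense();print(s['time_s'],s['tcp_pos'],s['wrist_force'])
```

```text
side lid_edge 0.95 [ 0.4577 -0.1814  0.1273] px [295. 230.]
side lid_hole 0.8 [ 0.4637 -0.1947  0.12  ] px [298. 236.]
scene lid_edge 0.89 [ 0.4588 -0.1691  0.113 ] px [383. 179.]
scene lid_hole 0.63 [ 0.4614 -0.1861  0.1057] px [386. 178.]
18.15 [ 0.469  -0.221   0.1297] [0.8214 0.3486 0.1794]
```

>>> carry_out(steps=[[[0,0,-4],0],[[0,0,-8],0],[[-2,-0.5,-11],0],[[-6,-1.6,-11],0],[[-11,-2.9,-11],0],[[-16,-4.2,-11],0],[[-20.5,-5.4,-11],0],[[-25,-6.6,-11],0],[[-30,-7.9,-11],0],[[-34.5,-9.1,-11],0],[[-39,-10.3,-11],0],[[-43.5,-11.5,-11],0],[[-48,-12.6,-11],0],[[-52.5,-13.8,-11],0],[[-56.5,-14.9,-10],0],[[-58.1,-15.3,-8],0],[[-58.1,-15.3,-7],0],[[-58.1,-15.3,-7],0],[[-58.1,-15.3,-7],0],[[-58.1,-15.3,-7],0]], gripper=0)

```text
time_s: 20.15
tcp_pos: [0.4679, 0.3793, 0.2003]
ee_rot: [[0.257, -0.967, 0.001], [-0.967, -0.257, 0.0], [0.0, -0.001, -1.0]]
wrist_force: [0.7, -0.2, 0.0]
gripper_width: 0.498
```

Run:
```python
from h import *
s=r.sense();print(s['time_s'],s['tcp_pos'],s['ee_rot'][:2],s['wrist_force'],s['gripper_width'])
a=save('wrist','w7.png'); find('wrist',['pin','pin_top','pin_stand'])
b=save('scene','c7.png'); find('scene',['lid_edge','lid_hole','pin_top'])
b2=save('side','s7.png'); find('side',['lid_edge','lid_hole'])
h=cv2.cvtColor(a,cv2.COLOR_RGB2HSV); m=cv2.inRange(h,(0,150,90),(8,255,255))|cv2.inRange(h,(172,150,90),(180,255,255))
n,l,st,ce=cv2.connectedComponentsWithStats(m)
for i in np.argsort(-st[1:,4])[:3]+1: print(st[i],ce[i],ray('wrist',ce[i],.06))
c=np.zeros((400,720,3),'uint8');c[:,:400]=a[:,120:520,::-1];c[:200,400:720]=cv2.resize(b[140:220,340:468,::-1],(320,200));c[200:,400:]=cv2.resize(b2[210:310,240:400,::-1],(320,200));cv2.imwrite('pics/g.png',c)
```

```text
20.15 [0.4679 0.3793 0.2003] [[ 0.2566 -0.9665  0.0007]
 [-0.9665 -0.2566  0.0001]] [ 0.7026 -0.2206  0.0203] 0.4975425496646313
wrist pin 0.79 [0.4617 0.3866 0.031 ] px [322. 193.]
wrist pin_top 0.73 [0.4648 0.3807 0.0616] px [321. 195.]
scene lid_edge 0.74 [0.4641 0.3787 0.0031] px [251. 315.]
scene pin_top 0.37 [0.4666 0.3821 0.0647] px [246. 306.]
side lid_edge 0.92 [ 0.4494 -0.1479  0.045 ] px [292. 243.]
side lid_edge 0.22 [ 0.4856 -0.2903  0.0365] px [310. 286.]
side lid_hole 0.75 [ 0.4599 -0.1648  0.047 ] px [297. 247.]
side lid_hole 0.23 [ 0.4851 -0.2852  0.039 ] px [310. 284.]
[313 186  13  16 159] [319.2642 194.2075] [0.4667 0.3811 0.06  ]
```

View pics/g.png

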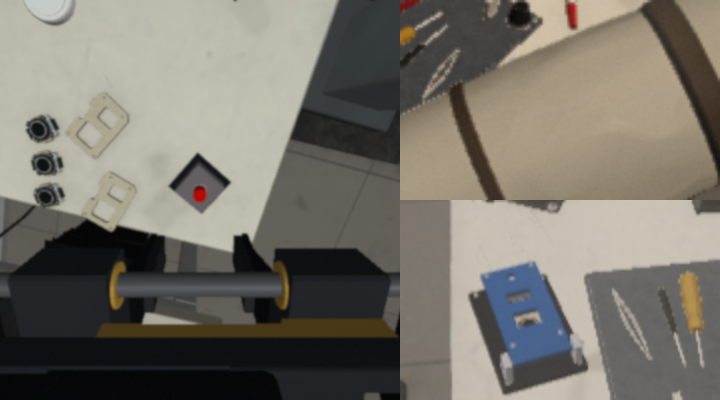

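The lid has swung down and lies on the jig (lower right view). The red pin is at (200,193) in the left view, with clear space around it.

>>> carry_out(steps=[[[-0.2,0.15,4],0],[[-0.2,0.15,8],0],[[-0.2,0.15,11.5],0],[[-0.2,0.15,13.5],0],[[-0.2,0.15,15],0],[[-0.2,0.15,15.9],0],[[-0.2,0.15,15.95],0],[[-0.2,0.15,15.95],0],[[-0.2,0.15,15.95],0]])

```text
time_s: 21.6
tcp_pos: [0.4656, 0.3819, 0.0405]
ee_rot: [[0.258, -0.966, 0.001], [-0.966, -0.258, 0.0], [-0.0, -0.001, -1.0]]
wrist_force: [0.4, -0.6, -0.1]
gripper_width: 0.501
```

>>> carry_out(steps=[[[0,0,0],0],[[0,0,0],0],[[0,0,0],0],[[0,0,0],0],[[0,0,0],0],[[0,0,0],0],[[0,0,0],0]], gripper=-1)

```text
time_s: 22.3
tcp_pos: [0.4657, 0.3819, 0.0407]
ee_rot: [[0.258, -0.966, 0.001], [-0.966, -0.258, 0.0], [-0.0, -0.001, -1.0]]
wrist_force: [0.2, 0.2, 1.3]
gripper_width: 0.175
```

>>> carry_out(steps=[[[0,0,-1.5],0],[[0,0,-3],0],[[0,0,-5],0],[[0,0,-9],0],[[0,0,-14],0],[[0,0,-19],0],[[3,1,-22],0],[[7,2.2,-22],0],[[12,3.8,-22],0],[[16.5,5.3,-22],0],[[21,6.7,-22],0],[[25.5,8.2,-22],0],[[30,9.6,-22],0],[[34.5,11,-22],0],[[39,12.5,-22],0],[[43.5,13.9,-20],0],[[46.5,14.9,-18],0],[[47.5,15.2,-16],0],[[47.5,15.2,-16],0],[[47.5,15.2,-16],0]])

```text
time_s: 24.3
tcp_pos: [0.4413, -0.1163, 0.2006]
ee_rot: [[0.258, -0.966, 0.0], [-0.966, -0.258, -0.0], [0.0, -0.0, -1.0]]
wrist_force: [-0.1, -0.4, -0.4]
gripper_width: 0.175
```

Run:
```python
from h import *
s=r.sense();print(s['time_s'],s['tcp_pos'],s['ee_rot'][:2],s['wrist_force'],s['gripper_width'])
a=save('wrist','w8.png'); find('wrist',['lid_hole','lid_edge','lid_hinge','pin_tip','pin_top','pin'])
c=np.zeros((500,720,3),'uint8');cv2.imwrite('pics/h.png',cv2.resize(a[60:310,220:420,::-1],None,fx=2.4,fy=2.4,interpolation=2))
```

```text
24.3 [ 0.4413 -0.1163  0.2006] [[ 0.2576 -0.9662  0.0004]
 [-0.9662 -0.2576 -0.    ]] [-0.099  -0.3923 -0.4331] 0.17540501356930735
wrist lid_hole 0.75 [ 0.4569 -0.1644  0.0492] px [318. 146.]
wrist lid_edge 0.67 [ 0.4542 -0.1507  0.0419] px [317. 157.]
wrist lid_hinge 0.67 [ 0.4814 -0.2874  0.0415] px [326.  19.]
wrist pin_tip 0.93 [ 0.4445 -0.1149  0.165 ] px [316. 227.]
wrist pin_top 0.8 [ 0.4432 -0.1139  0.2225] px [317. 268.]
wrist pin 0.56 [ 0.4395 -0.1114  0.193 ] px [321. 250.]
```

View pics/h.png

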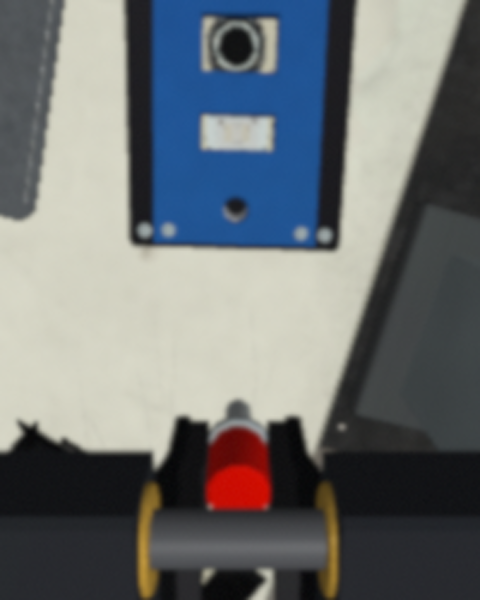

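The lid hole is at crop (235,208), full image (318,146.7). The held pin's tip is at crop (237,403), full image (318.8,228). The board shows correctly through both windows.

Run:
```python
from h import *
s=r.sense(); R=np.array(s['ee_rot']);t=np.array(s['tcp_pos'])
for n,uv,z in (('lidhole',(317.9,146.7),.0495),('tip',(318.7,229),.166),('tip2',(318.7,230),.166)):
    p=ray('wrist',uv,z);print(n,p,(R.T@(p-t)*1000).round(1))
```

```text
lidhole [ 0.4563 -0.1634  0.0495] [ 49.9  -1.5 151.6]
tip [ 0.4422 -0.1148  0.166 ] [-0.7 -0.7 35.1]
tip2 [ 0.442 -0.114  0.166] [-1.5 -0.7 35.1]
```

>>> carry_out(steps=[[[2,-0.1,3],0],[[3.5,-0.1,6],0],[[3.5,-0.1,8.5],0],[[3.5,-0.1,10],0],[[3.5,-0.1,10],0],[[3.5,-0.1,10],0],[[3.5,-0.1,10],0]])

```text
time_s: 25.35
tcp_pos: [0.453, -0.149, 0.1024]
ee_rot: [[0.26, -0.966, 0.005], [-0.966, -0.26, 0.0], [0.001, -0.005, -1.0]]
wrist_force: [-0.9, -1.0, -0.8]
gripper_width: 0.174
```

Run:
```python
from h import *
s=r.sense();R=np.array(s['ee_rot']);t=np.array(s['tcp_pos']);print(s['time_s'],t,R[:2],s['wrist_force'],s['gripper_width'])
a=save('wrist','w9.png'); find('wrist',['lid_hole','lid_hole','pin_tip'])
cv2.imwrite('pics/i.png',cv2.resize(a[130:270,250:390,::-1],None,fx=4,fy=4,interpolation=2))
```

```text
25.35 [ 0.453  -0.149   0.1024] [[ 0.2598 -0.9656  0.0048]
 [-0.9657 -0.2598  0.0002]] [-0.883  -0.9817 -0.8237] 0.17407467820322367
wrist lid_hole 0.89 [ 0.4558 -0.1636  0.049 ] px [321. 203.]
wrist lid_hole 0.16 [ 0.4846 -0.2877  0.0389] px [327.  28.]
wrist lid_hole 0.89 [ 0.4558 -0.1636  0.049 ] px [321. 203.]
wrist lid_hole 0.16 [ 0.4846 -0.2877  0.0389] px [327.  27.]
wrist pin_tip 0.69 [ 0.4561 -0.1474  0.0644] px [315. 228.]
wrist pin_tip 0.33 [ 0.4704 -0.2223  0.0178] px [322. 124.]
```

View pics/i.png

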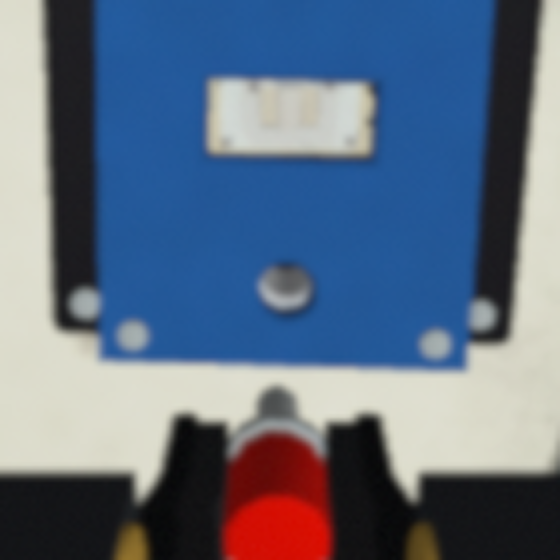

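The lid hole is at crop (286,286), full image (321.5,201.5). The pin tip is at crop (276,392), full image (319,228), slightly left of the hole.

Run:
```python
from h import *
s=r.sense(); R=np.array(s['ee_rot']);t=np.array(s['tcp_pos']);print(t,R[:,2])
for n,uv,z in (('lidhole',(321.5,201.5),.0495),('tip',(319,228),.0675),('tip2',(319,229),.0675),('lidhole4',(321.5,201.5),.047)):
    p=ray('wrist',uv,z);print(n,p,(R.T@(p-t)*1000).round(1))
print(R.T@[0,0,1])
```

```text
[ 0.4524 -0.1491  0.1019] [ 0.0039  0.0005 -1.    ]
lidhole [ 0.4553 -0.165   0.0495] [16.1  1.5 52.4]
tip [ 0.4531 -0.1493  0.0675] [ 0.4 -0.5 34.4]
tip2 [ 0.4529 -0.1485  0.0675] [-0.4 -0.5 34.4]
lidhole4 [ 0.455  -0.1643  0.047 ] [15.3  1.6 54.9]
[ 0.0006 -0.0039 -1.    ]
```

>>> carry_out(steps=[[[0.8,0.17,0],0],[[1.55,0.17,0],0],[[1.55,0.17,0.5],0],[[1.55,0.17,1],0],[[1.55,0.17,1.3],0],[[1.55,0.17,1.3],0],[[1.55,0.17,1.3],0],[[1.55,0.17,1.3],0]])

```text
time_s: 26.35
tcp_pos: [0.4549, -0.1644, 0.089]
ee_rot: [[0.26, -0.966, 0.004], [-0.966, -0.26, 0.0], [0.001, -0.004, -1.0]]
wrist_force: [0.8, 0.7, 0.3]
gripper_width: 0.173
```

Run:
```python
from h import *
s=r.sense();R=np.array(s['ee_rot']);t=np.array(s['tcp_pos']);print(s['time_s'],t,R[:,2],s['wrist_force'])
a=save('wrist','w10.png'); find('wrist',['lid_hole','pin_tip'])
cv2.imwrite('pics/j.png',cv2.resize(a[150:270,260:380,::-1],None,fx=4.5,fy=4.5,interpolation=2))
```

```text
26.35 [ 0.4549 -0.1644  0.089 ] [ 0.0041  0.0004 -1.    ] [0.8499 0.7083 0.263 ]
wrist lid_hole 0.65 [ 0.4588 -0.1647  0.0486] px [315. 224.]
wrist pin_tip 0.67 [ 0.4579 -0.1602  0.0508] px [315. 231.]
```

View pics/j.png

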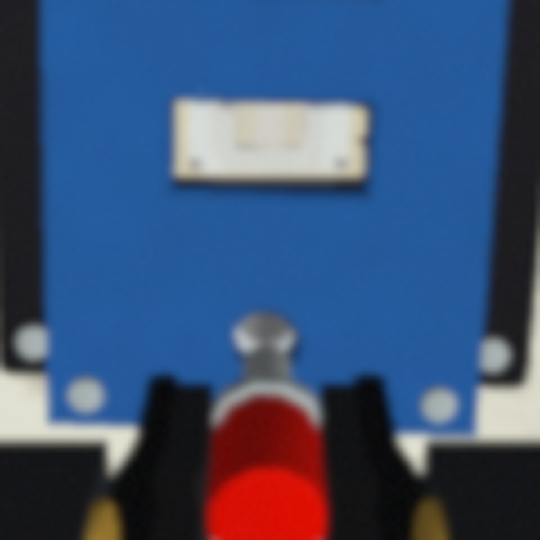

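The pin tip (266,352) is lined up with the hole (265,338), about 5 mm above it. I'll lower it in.

>>> carry_out(steps=[[[0,0,0.3],0],[[0,0,0.6],0],[[0,0,0.9],0],[[0,0,1.2],0],[[0,0,1.4],0],[[0,0,1.4],0]])

```text
time_s: 27.1
tcp_pos: [0.4547, -0.1644, 0.0747]
ee_rot: [[0.259, -0.966, 0.003], [-0.966, -0.259, 0.0], [0.0, -0.003, -1.0]]
wrist_force: [0.3, -0.2, -1.0]
gripper_width: 0.175
```

>>> carry_out(steps=[[[0,0,0.3],0],[[0,0,0.6],0],[[0,0,0.9],0],[[0,0,1.2],0],[[0,0,1.2],0]])

```text
time_s: 27.6
tcp_pos: [0.4544, -0.1643, 0.0622]
ee_rot: [[0.259, -0.966, 0.002], [-0.966, -0.259, 0.001], [0.0, -0.002, -1.0]]
wrist_force: [-0.5, 0.4, 0.2]
gripper_width: 0.176
```

>>> carry_out(steps=[[[0,0,0.3],0],[[0,0,0.6],0],[[0,0,0.8],0],[[0,0,1.0],0],[[0,0,1.1],0],[[0,0,1.2],0],[[0,0,1.2],0]])

```text
time_s: 28.3
tcp_pos: [0.4545, -0.1643, 0.0502]
ee_rot: [[0.259, -0.966, 0.002], [-0.966, -0.259, 0.001], [0.0, -0.002, -1.0]]
wrist_force: [0.5, 1.4, 2.4]
gripper_width: 0.171
```

>>> carry_out(steps=[[[0,0,0.1],0],[[0,0,0.2],0],[[0,0,0.25],0],[[0,0,0.3],0],[[0,0,0.3],0],[[0,0,0.3],0]])

```text
time_s: 28.9
tcp_pos: [0.4546, -0.1643, 0.0484]
ee_rot: [[0.26, -0.966, 0.003], [-0.966, -0.26, 0.0], [0.0, -0.003, -1.0]]
wrist_force: [-3.2, 2.9, 11.2]
gripper_width: 0.174
```

>>> carry_out(steps=[[[0,0,0.1],0],[[0,0,0.1],0],[[0,0,0.1],0],[[0,0,0.1],0],[[0,0,0.1],0]])

```text
time_s: 29.4
tcp_pos: [0.4546, -0.1643, 0.0484]
ee_rot: [[0.261, -0.965, 0.003], [-0.965, -0.261, 0.0], [0.001, -0.003, -1.0]]
wrist_force: [-2.8, 2.7, 10.3]
gripper_width: 0.174
```

Run:
```python
from h import *
a=save('side','s11.png'); find('side',['lid_edge','pin_top','pin']);w=save('wrist','w11.png');find('wrist',['lid_edge','pin_top','board_stick'])
s=r.sense();print(s['time_s'],s['tcp_pos'],s['wrist_force'],s['gripper_width'])
c=np.zeros((400,720,3),'uint8');c[:,:320]=w[:,160:480,::-1];c[:,320:]=cv2.resize(a[215:315,250:350,::-1],(400,400));cv2.imwrite('pics/k.png',c)
```

```text
side lid_edge 0.81 [ 0.4514 -0.1488  0.0368] px [293. 246.]
side lid_edge 0.51 [ 0.5724 -0.4839  0.0008] px [359. 365.]
side lid_edge 0.5 [ 0.4851 -0.2865  0.0367] px [310. 285.]
side pin_top 0.72 [ 0.4556 -0.1681  0.04  ] px [295. 250.]
side pin_top 0.52 [ 0.4542 -0.1669  0.0664] px [294. 243.]
side pin 0.55 [ 0.4528 -0.1632  0.0409] px [294. 249.]
wrist pin_top 0.91 [ 0.4512 -0.1615  0.0701] px [324. 272.]
wrist pin_top 0.75 [ 0.4815 -0.2854  0.0366] px [330.  36.]
wrist board_stick 0.62 [ 0.4731 -0.2356  0.0239] px [321. 129.]
29.8 [ 0.4546 -0.1643  0.0484] [-3.0361  1.9804 10.711 ] 0.17200977584811486
```

```bash
python3 -c "
from station import r
print(r.finish_job())"
```

```text
the job is handed in; nothing more can be done
None
```

The job is done and handed in at about 30 s of the 72 s, with the arm still pressing down on the pin.

- **Board:** I first slid it about 45 mm away from the tray by its silver end, because the gripper body would otherwise have hit the tray. I then regripped it near the middle and laid it in the nest with the stick towards the hinge. I pressed it level down to the bed's stop, reading about 10.7 N there. A picture after release showed it centred between the guides.
- **Lid and pin:** I swung the lid over from behind and it fell onto the board by itself. The pin then went through the lid and into the base hole with no noticeable resistance.
- **Last checks:**
  - The hand stands within 0.1 mm of the height worked out for a shut lid, 48.4 mm against 48.5 mm. It is against a firm stop and holding a steady 10–11 N.
  - The networks put the lid edge at z = 37 mm (38 mm when shut) and the pin's collar at 41 mm (42 mm expected). Both agree with a shut lid to within their error.
- **What was not checked:**
  - The viewer's 12-picture limit refused the final picture, so the end state rests on force, pose and network readings rather than a look. I had planned for about 8.
  - Among those readings, one side-camera estimate of the pin top (40 mm) was clearly wrong. The other two put it at 66 and 70 mm, in line with the expected 70 mm.

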